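# Show the amber filter to the inspection camera

## Robot

A 6-joint arm with a two-finger parallel gripper is mounted at the origin on the work surface. World frame = base frame: x ahead of the robot, y to its left, z up, the work surface at z = 0. Lengths are in m, angles in rad, forces in N, time in s.
With the tool pointing down it reaches from about 0.25 to 0.725 m from the base axis. Payload 4 kg.
Tool frame: the origin (TCP) lies at the very end of the fingers, on their centre line; the grasp point (between the pads) lies 19 mm behind it; y points along the fingers, z is the direction in which the jaws open and shut, and the axes are right-handed (so a half turn about y gives the same grasp; the last joint's range is limited). The gripper opens to 85 mm and grips with 20 to 120 N. Pads are 22 mm wide; open, the fingers measure 114 mm over their backs; the gripper's body (76 mm by 85 mm) begins 54 mm behind the grasp point. The pads swing forward as they close: fully open they stand 13 mm farther back than shut.
Start: joints at [1.173, 0.241, 0.005, 1.335, 0, 1.571], TCP at [0.194, 0.461, 0.231] pointing down, gripper open.
Joint ranges: [-2.72, 2.72], [-1.05, 1.87], [-1.09, 1.28], [-1.99, 2.15], [-1.42, 1.44], [-3.14, 3.14]. Speed limits (rad/s): [2.79, 2.79, 3.14, 3.14, 3.14, 3.14].

## Interface

Orientations are given as a unit quaternion [x, y, z, w].
In Python, from workcell import bot gives the robot as it stands. The module is installed in compiled form; this text tells all that it offers.
- The arm moves only by the tool move_arm, never from a script. Its argument "increments" is a list of rows, each an object with "grip": the closure, from 0 (fully open) to 1 (shut); "linear": the shift along the tool's x, y, z scaled (see below), a list of three; "twist": the turn about the tool's y scaled (see below). A call has exactly 5 rows; each row shifts and turns the pose as measured when the row begins, along the tool's axes as they then stand; what a row does not reach is not made up. The controller multiplies each number of a shift by 0.2 m and each number of a turn by 2 rad. A row lasts 1/10 s, in which the tool goes at most 50 mm and 8.59 degrees, less where a joint would pass 70% of its speed; a pose out of reach is approached as far as the arm can. A call with a number of a shift or a turn outside -1 to 1 is refused whole. A call with a gripper value outside its range is refused whole. The fingers move at their own pace and stop on an object; the grip force is fixed at half the most. Time passes only in rows, so rows that do not move let the fingers close, or fill a call up. It gives the time, the measured TCP pose, the force and the opening at its end, in the units of the state.
- bot.get_obs(): the state, without advancing time (a new reading comes with each control period).
- bot.camera(name): name is "scene" or "side" or "wrist"; returns (picture, depth): 384x512x3 uint8, blue, green, red; 384x512 float32, m along the optical axis (not along the pixel's ray), 0 where there is no reading.
- bot.camera_params(name): a dict with "camera_matrix" (3x3 intrinsics, pixels), "rvec" (rotation vector, rad) and "tvec" (3), from world to camera coordinates, as OpenCV has them; the wrist camera has in their place "T_tool_cam" (4x4, takes a point from camera to tool coordinates, whose origin is the TCP and whose axes are the tool frame's). Camera axes: x right, y down, z forward; pixel columns grow to the right and rows downward; lengths in m; the calibration is good to about 2 mm. A picture is of the moment at which its call begins: read the wrist's pose just before it. camera_params takes no time and is no camera call.
- bot.job_done(): hands the job in, once; it reports no verdict.
The state is a dict: "clock": time; "joint_pos": joint angles; "joint_vel": joint speeds; "tau": joint torques, N m; "eef_pos": TCP position; "tool_rot": TCP orientation; "ft_force": force on the tool from outside, world axes, zero at the start; "ft_torque": the same for the moment, N m; "grip_width": finger opening in m.
Only numpy, scipy, OpenCV 4.12 (cv2) and the standard library are available. Lean on these libraries where they do the work, as an engineer would, in place of code of your own. Each camera call takes 0.05 s, during which the arm holds its last target. There are 200 camera calls.

## Task

Take the amber filter out of the rack and hold it up to the inspection camera: glass centred on the lens axis with its middle 120 mm in front of the lens, silver face square on to the lens, stem at the top and the frame not rolled sideways. Keep the fingers off the glass, do not touch the camera, and leave the other filters and everything else on the bench where they are. Finish while still holding the filter there, steady in the air.

Things in the scene. Friction and masses are not known exactly. Their poses are not given: they have to be found in the camera images.
- amber_filter_center (a point): Centre of the amber glass of the filter to show. Around it a square frame 60 mm wide (y), 60 high (z), 10 thick (x). Stem on top in the middle: 16 mm wide (y), 10 thick (x), from 30 to 75 mm above this point, top 9 mm orange; grip it across its width, about 55 mm above this point. +x points out of the silver face (the -x face is black), +z up the stem. Upright in a rack slot; lifts straight out.
- amber_filter: The same amber filter as a whole (frame, stem and glass), about 90 g; origin at the centre of its underside, 30 mm below the glass centre, same axes. Its slot varies; its axes are parallel to the rack's, so the silver face looks along the rack's +x, away from the robot.
- amber_filter_glass: The amber glass pane of that filter, 40 x 40 x 4 mm, fixed in the frame; same origin and axes as the filter body (the pane's middle is 30 mm above it). Not to be touched with the fingers.
- green_filter_center (a point): a square filter like the amber one, same sizes and axes, standing in another slot of the rack; green glass and green stem top. Glass centre.
- blue_filter_center (a point): a square filter like the amber one, same sizes and axes, standing in another slot of the rack; blue glass and blue stem top. Glass centre.
- rack: White filter rack fixed to the bench, 150 mm (x) by 90 mm (y) by 30 mm high, origin under its middle; three slots at x = -45, 0, +45 mm, each 12.5 by 62.5 mm and 18 mm deep, long side along y. The glass centres of filters in it stand 42 mm above the bench, the frames' tops 72 mm and the stems' tops 117 mm.
- insp_camera: Inspection camera: blue 52 mm square camera head with black lens and silver lens ring, in a black fork on a steel post on a 90 mm square base fixed to the bench. Origin on the bench, 20 mm in front of the post's axis (the base is centred on the post); the lens looks towards this frame's -x, tilted down by camera_tilt. The head's hinge is 225 mm above the bench; the top of the head is below 290 mm.
- camera_tilt (a joint): How far the camera head looks down from level (rad; 0 level, set between 0.08 and 0.42). The hinge is stiff with friction and stays where it is; leave it.
- lens (a point): Centre of the front of the lens (44 mm across). Axes turn with the head: +x points from the scene back into the camera along the lens axis, y level, z up across the view.
- view_spot (a point): The point on the lens axis 120 mm in front of the lens, in empty air, where the glass centre belongs. Axes as for the lens: +x points straight back to the lens, y level, z up across the view. A filter shown correctly has its own axes parallel to these (it leans back by the camera's tilt).
- spool: Fibre spool with blue flanges and pale yellow winding, 160 mm across, 92 mm high, standing on end at the right (the one nearer the robot; a twin at the far edge is fixed); origin under its middle.
- pot: Small jar with black lid, 48 mm across, 55 mm high; origin under its middle.
- driver: Screwdriver with red handle lying on the bench to the right; origin at its underside.
- lens_tube: Black ring (lens tube), 31 mm across, 30 mm high, standing between the robot and the middle of the bench; origin under its middle.
- mouse: Black computer mouse, 100 by 58 mm, at the left; origin under its middle.
Not all that is in view belongs to the job. Leave any brown or pink look-alike of the insp_camera alone.

How it is judged:
On the way:
1. the amber filter is held by the fingers and lifted clear of the rack (contact force between the fingers and amber_filter above 1 N and height (world z) of amber_filter_center above 0.11 m and contact force between amber_filter and rack below 0.1 N), for 0.2 s.
At the end, for the whole second after the job is handed in: Gripped, at rest in the air, off rack and camera; glass centre within 15 mm of the lens axis (across, up), 120 +-22 mm from the lens; silver side to the lens, square within 0.21 rad, stem up, width level within 0.17 rad; view point moved under 12 mm, bystanders under 25 mm (contact force between the fingers and amber_filter above 1 N and x of amber_filter_center in the frame of view_spot between -0.022 and 0.022 m and y of amber_filter_center in the frame of view_spot between -0.015 and 0.015 m and z of amber_filter_center in the frame of view_spot between -0.015 and 0.015 m and angle between the x axis of amber_filter_center and the x axis of view_spot, either way round below 0.21 rad and x of lens in the frame of amber_filter_center above 0.05 m and angle between amber_filter_center's own z axis and vertical below 1 rad and angle between amber_filter_center's own y axis and vertical between 1.4008 and 1.7408 rad and height (world z) of amber_filter_center above 0.12 m and linear speed of amber_filter below 0.02 m/s and angular speed of amber_filter below 0.15 rad/s and contact force between amber_filter and insp_camera below 0.3 N and contact force between amber_filter and rack below 0.3 N and distance of view_spot from where it was at the start of the episode below 0.012 m and distance of each of green_filter_center, blue_filter_center, spool, pot, driver, lens_tube, mouse from where it was at the start of the episode below 0.025 m); the arm keeps its last pose, push and grip.
It fails at once if the fingers touch the amber glass (contact force between the fingers and amber_filter_glass above 0.5 N).
It fails at once if the camera is touched (contact force between anything else and insp_camera above 1 N).
It fails at once if a bystander (other filter, spool, jar, screwdriver, ring, mouse) is shifted by more than 25 mm (distance of any of green_filter_center, blue_filter_center, spool, pot, driver, lens_tube, mouse from where it was at the start of the episode above 0.025 m).
It also fails if it takes over 37 s, if anything falls off the work surface, if the arm or the gripper's body presses on something with over 40 N, if the wrist force passes 120 N, or if a joint passes its speed limit or range.

## Working session

There is one attempt and no reset: what is moved stays moved. The work goes in short steps, Python scripts to look and compute and a tool call to move; the robot and the scene stay as the last step left them, time stands still between calls to the robot, and variables do not carry over. Pictures are saved under pics/ and viewed, about 8 in all and at most 12, crops included, and the job is handed in when it is done.

Besides the shell and the picture viewer there is one more tool, called after ">>>" by a JSON object that holds its "method" and its "body". move_arm: Moves the arm, as the interface text tells. Its arguments: {"type":"object","properties":{"increments":{"type":"array"}},"required":["increments"]}

```bash
mkdir -p pics
cat > h.py <<'E'
import numpy as np, cv2
from scipy.spatial.transform import Rotation as R
from workcell import bot
def tool(o=None):
    o=o or bot.get_obs(); T=np.eye(4); T[:3,:3]=R.from_quat(o['tool_rot']).as_matrix(); T[:3,3]=o['eef_pos']; return T
def camT(name):
    p=bot.camera_params(name); K=np.array(p['camera_matrix'])
    if 'T_tool_cam' in p: return K, tool()@np.array(p['T_tool_cam'])
    T=np.eye(4); T[:3,:3]=cv2.Rodrigues(np.array(p['rvec'],float))[0]; T[:3,3]=np.ravel(p['tvec']); return K,np.linalg.inv(T)
def snap(name,f):
    K,T=camT(name); im,d=bot.camera(name); cv2.imwrite(f'pics/{f}.png',im); np.savez(f'pics/{f}.npz',K=K,T=T,d=d,im=im)
def cloud(f):
    z=np.load(f'pics/{f}.npz'); K,T,d=z['K'],z['T'],z['d']
    v,u=np.mgrid[:384,:512]; P=np.stack([(u-K[0,2])/K[0,0]*d,(v-K[1,2])/K[1,1]*d,d],-1)
    P=P@T[:3,:3].T+T[:3,3]; P[d<=0]=np.nan; return z['im'],P
E
python3 - <<'E'
from h import *
o=bot.get_obs(); print(o['clock'],o['eef_pos'],o['tool_rot']); print(tool().round(3))
snap('scene','s0'); snap('side','d0')
a=cv2.imread('pics/s0.png'); b=cv2.imread('pics/d0.png')
for n in('scene','side'): print(camT(n)[1].round(2).tolist())
cv2.imwrite('pics/s0b.png',cv2.resize(a,(800,600),interpolation=2)); cv2.imwrite('pics/d0b.png',cv2.resize(b,(800,600),interpolation=2))
E
```

```text
0.0 [0.19345147 0.46039495 0.23040679] [ 0.69388323 -0.13986322  0.13958146 -0.69244593]
[[ 0.922 -0.001  0.387  0.193]
 [-0.387 -0.002  0.922  0.46 ]
 [ 0.    -1.    -0.002  0.23 ]
 [ 0.     0.     0.     1.   ]]
[[0.81, 0.33, -0.48, 1.12], [0.58, -0.48, 0.65, -0.72], [-0.02, -0.81, -0.58, 0.8], [0.0, 0.0, 0.0, 1.0]]
[[-0.93, -0.27, 0.24, 0.26], [-0.36, 0.66, -0.66, 0.83], [0.02, -0.7, -0.71, 1.05], [0.0, 0.0, 0.0, 1.0]]
```

View pics/s0b.png

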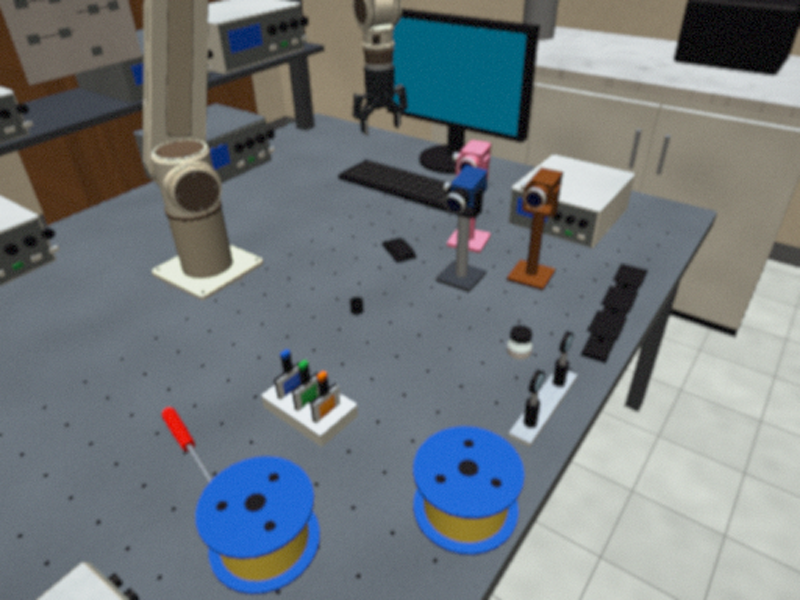

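View pics/d0b.png

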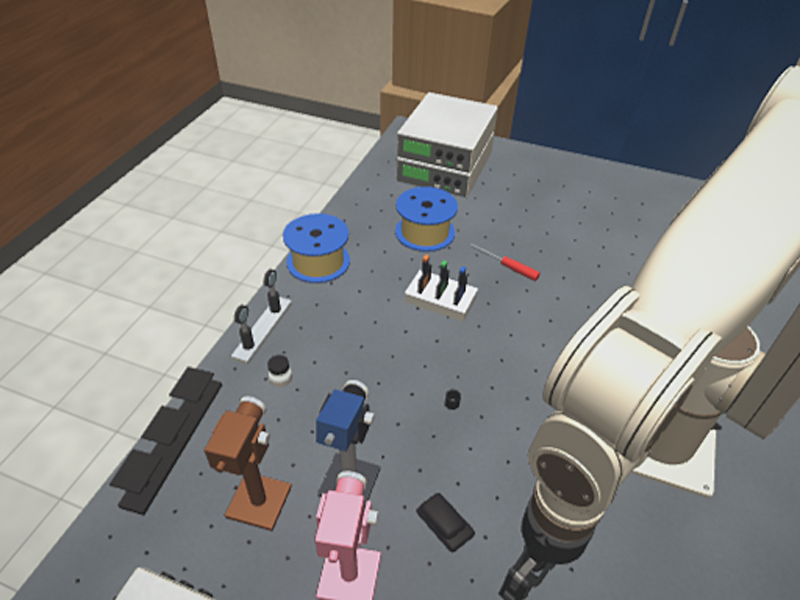

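Both views: the amber filter is in the slot farthest from the robot (side ≈(427,275), scene ≈(325,395) in 800-px pictures). The blue camera is at side (345,415), between the brown and pink ones, with its lens facing the rack. Next I'll measure with the depth cloud.

```bash
python3 - <<'E'
from h import *
s=512/800
for f,pts in (('d0',dict(amb=(426,257),grn=(444,264),blu=(462,270),rackL=(406,295),rackR=(470,312),camtop=(347,395),lens=(357,388),post=(349,460),jar=(280,362),tube=(453,393))),
              ('s0',dict(amb=(322,374),grn=(304,364),blu=(286,354),head=(470,180),lens=(457,203),base=(461,275)))):
    im,P=cloud(f)
    for k,(u,v) in pts.items():
        u=int(u*s);v=int(v*s); print(f,k,np.nanmedian(P[v-1:v+2,u-1:u+2].reshape(-1,3),0).round(3),im[v,u])
# blue head points
allp=[]
for f,(u0,u1,v0,v1) in (('d0',(310,380,375,450)),('s0',(440,495,160,220))):
    im,P=cloud(f); u0,u1,v0,v1=[int(a*s) for a in(u0,u1,v0,v1)]
    c=im[v0:v1,u0:u1].astype(int); p=P[v0:v1,u0:u1]
    m=(c[...,0]>c[...,2]+25)&(p[...,2]>.15); print(f,m.sum(),np.nanmin(p[m],0).round(3),np.nanmax(p[m],0).round(3)); allp.append(p[m])
    z=cv2.resize(im[v0-5:v1+25,u0-10:u1+10],None,fx=7,fy=7,interpolation=2); cv2.imwrite(f'pics/{f}c.png',z[:600,:800])
    print(u0-10,v0-5,z.shape)
np.save('pics/head.npy',np.vstack(allp))
E
python3 -c "
import cv2,numpy as np
a=cv2.imread('pics/d0c.png');b=cv2.imread('pics/s0c.png')
h=max(a.shape[0],b.shape[0]);o=np.zeros((h,a.shape[1]+b.shape[1],3),np.uint8);o[:a.shape[0],:a.shape[1]]=a;o[:b.shape[0],a.shape[1]:]=b
print(o.shape,a.shape);cv2.imwrite('pics/c1.png',o[:600,:800])"
```

```text
d0 amb [ 0.573 -0.213  0.118] [ 81 151 246]
d0 grn [ 0.527 -0.209  0.117] [113 205  96]
d0 blu [ 0.484 -0.2    0.116] [215 119  70]
d0 rackL [ 0.604 -0.171  0.019] [120 129 133]
d0 rackR [ 0.452 -0.192  0.001] [121 118 114]
d0 camtop [0.531 0.297 0.251] [159  97  65]
d0 lens [0.527 0.271 0.236] [45 43 43]
d0 post [0.522 0.324 0.1  ] [88 90 93]
d0 jar [0.761 0.142 0.056] [59 57 59]
d0 tube [0.414 0.06  0.021] [37 36 36]
s0 amb [ 0.576 -0.211  0.117] [ 23 124 230]
s0 grn [ 0.53  -0.207  0.116] [ 74 172  42]
s0 blu [ 0.489 -0.207  0.116] [160  77  18]
s0 head [0.539 0.315 0.25 ] [157  83  35]
s0 lens [0.54  0.261 0.222] [38 31 22]
s0 base [0.54  0.301 0.014] [92 93 93]
d0 780 [0.5   0.289 0.21 ] [0.556 0.381 0.265]
188 235 (546, 455, 3)
s0 342 [0.459 0.288 0.185] [0.565 0.423 0.262]
271 97 (476, 385, 3)
(546, 840, 3) (546, 455, 3)
```

View pics/c1.png

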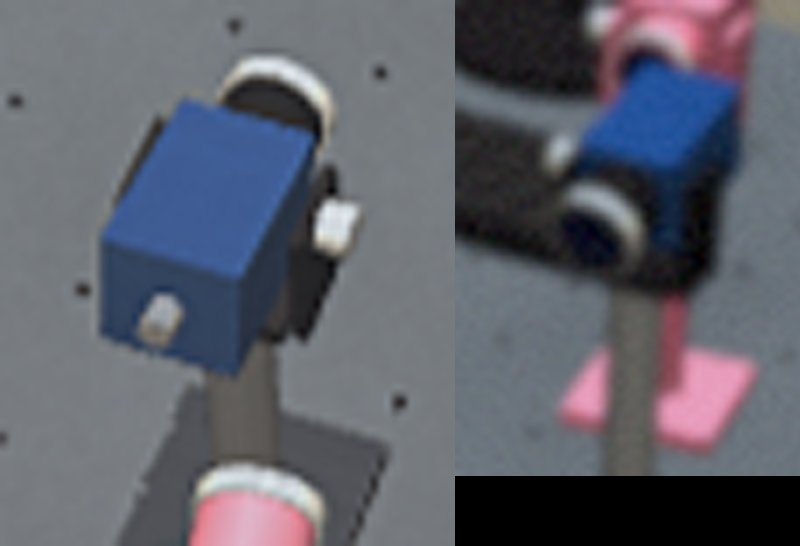

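Crop: the head's top face has corners at crop px (182,103), (312,135), (240,272), (103,237), with the back face below it. The lens points up-right in this view, towards −y. I'll fit planes to those faces.

```bash
cat > fit.py <<'E'
from h import *
im,P=cloud('d0'); z=np.load('pics/d0.npz'); K,T=z['K'],z['T']
def plane(poly,shrink=.8):
    q=np.array(poly,float); c=q.mean(0); m=np.zeros((384,512),np.uint8)
    qq=(c+(q-c)*shrink)/7+[188,235]-.43
    cv2.fillPoly(m,[qq.round().astype(int)],1); p=P[m>0]; p=p[~np.isnan(p[:,0])]
    for _ in range(3):
        c=p.mean(0); n=np.linalg.svd(p-c)[2][2]; r=(p-c)@n; p=p[abs(r)<2.5*r.std()+1e-4]
    return c,n*np.sign(n@(T[:3,3]-c)),r.std(),len(p)
def hit(uv,c,n):
    u,v=np.array(uv)/7+[188,235]-.43; d=T[:3,:3]@[(u-K[0,2])/K[0,0],(v-K[1,2])/K[1,1],1]; o=T[:3,3]; return o+d*((c-o)@n)/(d@n)
top=[(182,103),(312,135),(240,272),(103,237)]; back=[(103,245),(240,280),(235,370),(103,335)]
ct,nt,*e=plane(top); print('top',ct.round(4),nt.round(3),e)
cb,nb,*e=plane(back); print('back',cb.round(4),nb.round(3),e)
Q=[hit(p,ct,nt) for p in top]; print(np.round(Q,4)); print([np.linalg.norm(Q[i]-Q[i-1]).round(4) for i in range(4)])
fwd=(Q[0]+Q[1]-Q[2]-Q[3]); fwd/=np.linalg.norm(fwd); lat=(Q[1]+Q[2]-Q[0]-Q[3]);
print('edge fwd',fwd.round(3),'-back n',(-nb).round(3),'tilt',np.arcsin(-fwd[2]),np.arccos(nt[2]),np.arcsin(nb[2]),'yaw of x',np.arctan2(-fwd[1],-fwd[0]),np.arctan2(nb[1],nb[0]),np.arctan2(lat[0],-lat[1]))
# silver ring
for f,(u0,u1,v0,v1) in(('d0',(218,240,240,262)),('s0',(286,300,122,138))):
    im,P=cloud(f); c=im[v0:v1,u0:u1].min(2); p=P[v0:v1,u0:u1][c>150]; p=p[(p[:,2]>.19)&(abs(p[:,1]-.27)<.06)]; print(f,'ring',len(p),p.mean(0).round(3),p.min(0).round(3),p.max(0).round(3))
E
python3 fit.py
python3 - <<'E'
from h import *
# stem tops and rack from both
for f,c0 in(('d0',0),('s0',0)):
    im,P=cloud(f); hsv=cv2.cvtColor(im,cv2.COLOR_BGR2HSV)
    for n,(a,b) in dict(amb=(8,20),grn=(45,75),blu=(100,115)).items():
        m=(hsv[...,0]>=a)&(hsv[...,0]<=b)&(hsv[...,1]>100)&(hsv[...,2]>80)&(P[...,2]>.106)&(P[...,2]<.125)&(P[...,0]>.4)&(P[...,0]<.65)&(P[...,1]<-.1)&(P[...,1]>-.3)
        p=P[m]; print(f,n,len(p),p.mean(0).round(4) if len(p) else '',np.ptp(p,0).round(3) if len(p) else '')
    m=(abs(P[...,2]-.03)<.005)&(hsv[...,1]<50)&(im.min(2)>140)&(P[...,0]>.4)&(P[...,0]<.68)&(P[...,1]<-.1)&(P[...,1]>-.3)
    r=cv2.minAreaRect((P[m][:,:2]*1000).astype(np.float32)); print('rack',m.sum(),r)
E
```

```text
top [0.5288 0.3301 0.2557] [ 0.009 -0.197  0.98 ] [np.float64(0.0011547300002921765), 286]
back [0.5256 0.3679 0.2382] [-0.057  0.982  0.178] [np.float64(0.0013331137101815198), 173]
[[0.5546 0.2967 0.2487]
 [0.5065 0.2917 0.2482]
 [0.5019 0.3616 0.2622]
 [0.5499 0.3666 0.2628]]
[np.float64(0.0714), np.float64(0.0484), np.float64(0.0714), np.float64(0.0483)]
edge fwd [ 0.066 -0.978 -0.197] -back n [ 0.057 -0.982 -0.178] tilt 0.19803954004575453 0.19808742499728924 0.1785894494445887 yaw of x 1.6382671933642985 1.6290981574797019 -1.4672766773790094
d0 ring 43 [0.531 0.262 0.235] [0.512 0.256 0.227] [0.551 0.269 0.24 ]
s0 ring 6 [0.545 0.26  0.234] [0.539 0.257 0.229] [0.553 0.264 0.237]
d0 amb 14 [ 0.5723 -0.2102  0.1149] [0.008 0.018 0.013]
d0 grn 11 [ 0.5271 -0.2068  0.1168] [0.009 0.014 0.009]
d0 blu 15 [ 0.4828 -0.2051  0.116 ] [0.009 0.019 0.013]
rack 461 ((528.788818359375, -208.72109985351562), (96.08065032958984, 151.2684783935547), 85.71540069580078)
s0 amb 33 [ 0.5754 -0.2133  0.1146] [0.012 0.017 0.01 ]
s0 grn 26 [ 0.5301 -0.2097  0.1154] [0.012 0.016 0.009]
s0 blu 31 [ 0.4855 -0.2063  0.1148] [0.012 0.018 0.013]
rack 593 ((529.0921020507812, -208.6201171875), (92.15731048583984, 152.98097229003906), 86.55534362792969)
```

Tilt is about 0.19 rad, close to the 0.21 limit. The moves can't tilt the tool, so I'll lean the filter by pivoting it in the pads against its slot. First step is to move over the rack.

```bash
cat >> h.py <<'E'
def plan(p,yaw,grip,calls=1,vmax=.045,wmax=.145):
    """yaw = world yaw of tool z; prints rows"""
    o=bot.get_obs(); T=tool(o); x=T[:3,3].copy(); Rm=T[:3,:3]; p=np.array(p,float)
    y0=np.arctan2(Rm[1,2],Rm[0,2]); dy=(yaw-y0+np.pi)%(2*np.pi)-np.pi
    print('t',o['clock'],'pos',x.round(4),'yaw',y0.round(4),'dyaw',dy.round(3),'d',(p-x).round(4),'tooly',Rm[:,1].round(3),'F',np.round(o['ft_force'],1),'w',o['grip_width'])
    for c in range(calls):
        rows=[]
        for k in range(5):
            d=p-x; n=np.linalg.norm(d); d=d*min(1,vmax/max(n,1e-9)); w=np.clip(dy,-wmax,wmax)
            l=(Rm.T@d/.2).round(3); tw=round(-w/2,3)
            rows.append('{"grip":%g,"linear":[%g,%g,%g],"twist":%g}'%(grip,*(l+0.),tw))
            x=x+Rm@l*.2; Rm=Rm@R.from_rotvec([0,2*tw,0]).as_matrix(); dy+=2*tw
        print('['+','.join(rows)+']')
E
python3 -c "
from h import *
print(bot.get_obs()['joint_pos']);plan((.574,-.212,.2),-1.635,0,3,.035,.14)"
```

```text
[ 1.17300365e+00  2.41344374e-01  3.89993532e-03  1.33518719e+00
 -1.41825734e-06  1.57081311e+00]
t 0.1 pos [0.1935 0.4605 0.2305] yaw 1.173 dyaw -2.808 d [ 0.3805 -0.6725 -0.0305] tooly [-0.001 -0.002 -1.   ] F [-0.1 -0.3  0.3] w 0.08539929884840833
[{"grip":0,"linear":[0.138,0.007,-0.107],"twist":0.07},{"grip":0,"linear":[0.152,0.007,-0.087],"twist":0.07},{"grip":0,"linear":[0.163,0.007,-0.065],"twist":0.07},{"grip":0,"linear":[0.17,0.007,-0.041],"twist":0.07},{"grip":0,"linear":[0.174,0.007,-0.017],"twist":0.07}]
[{"grip":0,"linear":[0.175,0.007,0.007],"twist":0.07},{"grip":0,"linear":[0.172,0.007,0.032],"twist":0.07},{"grip":0,"linear":[0.166,0.007,0.055],"twist":0.07},{"grip":0,"linear":[0.156,0.007,0.078],"twist":0.07},{"grip":0,"linear":[0.144,0.007,0.099],"twist":0.07}]
[{"grip":0,"linear":[0.129,0.007,0.118],"twist":0.07},{"grip":0,"linear":[0.111,0.007,0.135],"twist":0.07},{"grip":0,"linear":[0.091,0.007,0.149],"twist":0.07},{"grip":0,"linear":[0.069,0.007,0.16],"twist":0.07},{"grip":0,"linear":[0.046,0.007,0.169],"twist":0.07}]
```

>>> {"method": "move_arm", "body": {"increments": [{"grip": 0, "linear": [0.138, 0.007, -0.107], "twist": 0.07}, {"grip": 0, "linear": [0.152, 0.007, -0.087], "twist": 0.07}, {"grip": 0, "linear": [0.163, 0.007, -0.065], "twist": 0.07}, {"grip": 0, "linear": [0.17, 0.007, -0.041], "twist": 0.07}, {"grip": 0, "linear": [0.174, 0.007, -0.017], "twist": 0.07}]}}

```text
clock: 0.6
eef_pos: [0.2784, 0.3052, 0.2205]
tool_rot: [0.602, -0.374, 0.374, -0.598]
ft_force: [1.3, 0.7, -0.5]
grip_width: 0.0855
```

>>> {"method": "move_arm", "body": {"increments": [{"grip": 0, "linear": [0.175, 0.005, 0.007], "twist": 0.07}, {"grip": 0, "linear": [0.172, 0.005, 0.032], "twist": 0.07}, {"grip": 0, "linear": [0.166, 0.005, 0.055], "twist": 0.07}, {"grip": 0, "linear": [0.156, 0.005, 0.078], "twist": 0.07}, {"grip": 0, "linear": [0.144, 0.005, 0.099], "twist": 0.07}]}}

```text
clock: 1.1
eef_pos: [0.3608, 0.1431, 0.2143]
tool_rot: [0.43, -0.563, 0.564, -0.424]
ft_force: [0.0, 0.2, 1.0]
grip_width: 0.0853
```

```bash
python3 -c "
from h import *
plan((.574,-.212,.2),-1.635,0,3,.04,.145)"
```

```text
t 1.1 pos [0.3608 0.1431 0.2143] yaw -0.2735 dyaw -1.362 d [ 0.2132 -0.3551 -0.0143] tooly [-0.006 -0.006 -1.   ] F [0.  0.2 1. ] w 0.08534935151103568
[{"grip":0,"linear":[0.137,0.007,0.145],"twist":0.072},{"grip":0,"linear":[0.115,0.007,0.164],"twist":0.072},{"grip":0,"linear":[0.09,0.008,0.178],"twist":0.072},{"grip":0,"linear":[0.064,0.007,0.189],"twist":0.072},{"grip":0,"linear":[0.036,0.008,0.197],"twist":0.072}]
[{"grip":0,"linear":[0.007,0.007,0.2],"twist":0.072},{"grip":0,"linear":[-0.022,0.008,0.199],"twist":0.072},{"grip":0,"linear":[-0.05,0.007,0.194],"twist":0.072},{"grip":0,"linear":[-0.077,0.008,0.184],"twist":0.072},{"grip":0,"linear":[-0.103,0.007,0.172],"twist":0.033}]
[{"grip":0,"linear":[-0.04,0.003,0.059],"twist":-0},{"grip":0,"linear":[0,0,0],"twist":-0},{"grip":0,"linear":[0,0,0],"twist":-0},{"grip":0,"linear":[0,0,0],"twist":-0},{"grip":0,"linear":[0,0,0],"twist":-0}]
```

>>> {"method": "move_arm", "body": {"increments": [{"grip": 0, "linear": [0.137, 0.007, 0.145], "twist": 0.072}, {"grip": 0, "linear": [0.115, 0.007, 0.164], "twist": 0.072}, {"grip": 0, "linear": [0.09, 0.008, 0.178], "twist": 0.072}, {"grip": 0, "linear": [0.064, 0.007, 0.189], "twist": 0.072}, {"grip": 0, "linear": [0.036, 0.008, 0.197], "twist": 0.072}]}}

```text
clock: 1.6
eef_pos: [0.4626, -0.0371, 0.2059]
tool_rot: [0.194, -0.68, 0.682, -0.188]
ft_force: [1.1, 0.5, -0.0]
grip_width: 0.0852
```

>>> {"method": "move_arm", "body": {"increments": [{"grip": 0, "linear": [0.007, 0.007, 0.2], "twist": 0.072}, {"grip": 0, "linear": [-0.022, 0.008, 0.199], "twist": 0.072}, {"grip": 0, "linear": [-0.05, 0.007, 0.194], "twist": 0.072}, {"grip": 0, "linear": [-0.077, 0.008, 0.184], "twist": 0.072}, {"grip": 0, "linear": [-0.103, 0.007, 0.172], "twist": 0.033}]}}

```text
clock: 2.1
eef_pos: [0.5598, -0.2207, 0.1954]
tool_rot: [-0.039, -0.704, 0.707, 0.048]
ft_force: [0.4, 0.7, 0.0]
grip_width: 0.0854
```

Run:
```python
from h import *
print(bot.get_obs()['joint_pos']);plan((.574,-.212,.2),-1.635,0,1,.04,.145)
```

```text
[-0.3717982   0.46836959  0.24064173  1.35297492 -0.00749122  2.89258416]
t 2.1 pos [ 0.5598 -0.2207  0.1954] yaw -1.6935 dyaw 0.059 d [0.0142 0.0087 0.0046] tooly [-0.012 -0.003 -1.   ] F [0.4 0.7 0. ] w 0.08543615575448003
[{"grip":0,"linear":[-0.065,-0.024,-0.052],"twist":-0.029},{"grip":0,"linear":[0,0,0],"twist":-0},{"grip":0,"linear":[0,0,0],"twist":-0},{"grip":0,"linear":[0,0,0],"twist":-0},{"grip":0,"linear":[0,0,0],"twist":-0}]
```

>>> {"method": "move_arm", "body": {"increments": [{"grip": 0, "linear": [-0.065, -0.024, -0.052], "twist": -0.029}, {"grip": 0, "linear": [0, 0, 0], "twist": 0}, {"grip": 0, "linear": [0, 0, 0], "twist": 0}, {"grip": 0, "linear": [0, 0, 0], "twist": 0}, {"grip": 0, "linear": [0, 0, 0], "twist": 0}]}}

```text
clock: 2.6
eef_pos: [0.5727, -0.2169, 0.1951]
tool_rot: [-0.019, -0.705, 0.708, 0.032]
ft_force: [0.0, -1.0, 0.7]
grip_width: 0.0856
```

Run:
```python
from h import *
plan((.574,-.212,.2),-1.635,0,1)
snap('wrist','w0'); cv2.imwrite('pics/w0b.png',cv2.resize(cv2.imread('pics/w0.png'),(800,600),interpolation=2))
im,P=cloud('w0'); hsv=cv2.cvtColor(im,cv2.COLOR_BGR2HSV)
for n,(a,b) in dict(amb=(8,20),grn=(45,75),blu=(100,115)).items():
    m=(hsv[...,0]>=a)&(hsv[...,0]<=b)&(hsv[...,1]>100)&(P[...,2]>.113)&(P[...,2]<.125)
    p=P[m]; 
    if len(p): print(n,len(p),np.median(p,0).round(4),cv2.minAreaRect((p[:,:2]*1000).astype(np.float32)))
```

```text
t 2.6 pos [ 0.5727 -0.2169  0.1951] yaw -1.6435 dyaw 0.008 d [0.0013 0.0049 0.0049] tooly [-0.019 -0.003 -1.   ] F [ 0.  -1.   0.7] w 0.08561432506822127
[{"grip":0,"linear":[-0.004,-0.025,-0.025],"twist":-0.004},{"grip":0,"linear":[0,0,0],"twist":-0},{"grip":0,"linear":[0,0,0],"twist":-0},{"grip":0,"linear":[0,0,0],"twist":-0},{"grip":0,"linear":[0,0,0],"twist":-0}]
amb 345 [ 0.5753 -0.2107  0.1175] ((574.5697631835938, -210.37156677246094), (15.258910179138184, 10.425398826599121), 85.52534484863281)
grn 324 [ 0.5306 -0.208   0.1175] ((529.9306640625, -207.77914428710938), (15.481507301330566, 11.028587341308594), 86.18435668945312)
blu 294 [ 0.4863 -0.2052  0.1173] ((485.3175048828125, -205.2666473388672), (15.93075180053711, 10.960638999938965), 87.34473419189453)
```

View pics/w0b.png

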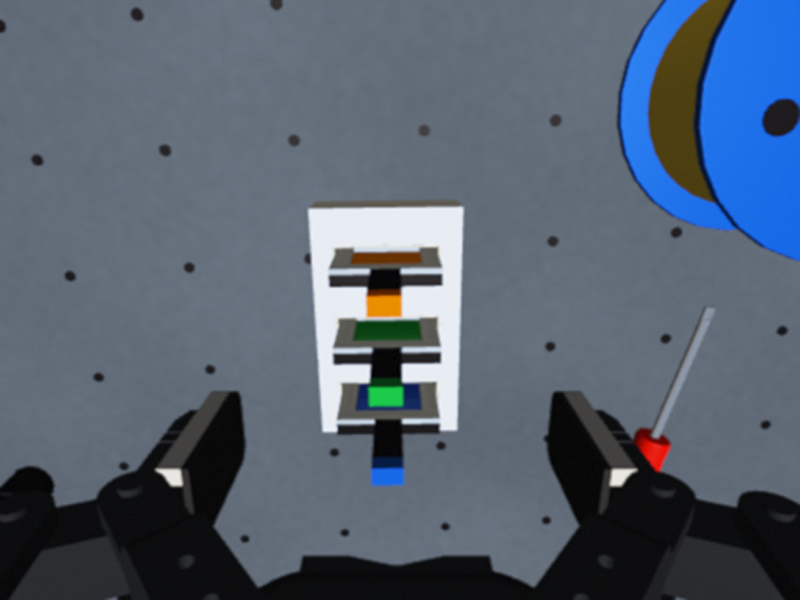

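Wrist view: amber stem top is at (384,303), centred between the open fingers, and the spool is well clear. Wrist depth puts the stem at (0.5746, −0.2105) with rack yaw about −0.058. Descending now.

Run:
```python
from h import *
plan((.5746,-.2105,.081),-1.629,0,1,.03)
```

```text
t 2.65 pos [ 0.5727 -0.2168  0.1952] yaw -1.6433 dyaw 0.014 d [ 0.0019  0.0063 -0.1142] tooly [-0.019 -0.002 -1.   ] F [ 0.5 -0.4  0.6] w 0.08530122050443774
[{"grip":0,"linear":[-0.005,0.15,-0.009],"twist":-0.007},{"grip":0,"linear":[-0.005,0.15,-0.009],"twist":-0},{"grip":0,"linear":[-0.004,0.15,-0.009],"twist":-0},{"grip":0,"linear":[-0.004,0.121,-0.007],"twist":-0},{"grip":0,"linear":[0,0,0],"twist":-0}]
```

>>> {"method": "move_arm", "body": {"increments": [{"grip": 0, "linear": [-0.005, 0.14, -0.015], "twist": -0.007}, {"grip": 0, "linear": [-0.005, 0.14, -0.015], "twist": 0}, {"grip": 0, "linear": [-0.005, 0.14, -0.01], "twist": 0}, {"grip": 0, "linear": [0, 0.04, 0], "twist": 0}, {"grip": 0, "linear": [0, 0, 0], "twist": 0}]}}

```text
clock: 3.15
eef_pos: [0.5749, -0.2076, 0.1048]
tool_rot: [-0.015, -0.705, 0.709, 0.024]
ft_force: [-0.5, -0.0, 0.6]
grip_width: 0.0857
```

Run:
```python
from h import *
plan((.5746,-.2105,.081),-1.629,0,1,.03)
```

```text
t 3.15 pos [ 0.5749 -0.2076  0.1048] yaw -1.6269 dyaw -0.002 d [-0.0003 -0.0029 -0.0238] tooly [-0.013 -0.005 -1.   ] F [-0.5 -0.   0.6] w 0.0856873839859886
[{"grip":0,"linear":[-0.001,0.119,0.014],"twist":0.001},{"grip":0,"linear":[0,0,0],"twist":0},{"grip":0,"linear":[0,0,0],"twist":0},{"grip":0,"linear":[0,0,0],"twist":0},{"grip":0,"linear":[0,0,0],"twist":0}]
```

>>> {"method": "move_arm", "body": {"increments": [{"grip": 0, "linear": [-0.001, 0.08, 0.012], "twist": 0.001}, {"grip": 0, "linear": [0, 0.035, 0], "twist": 0}, {"grip": 0, "linear": [0, 0, 0], "twist": 0}, {"grip": 0, "linear": [0, 0, 0], "twist": 0}, {"grip": 0, "linear": [0, 0, 0], "twist": 0}]}}

```text
clock: 3.65
eef_pos: [0.5779, -0.2111, 0.0882]
tool_rot: [-0.019, -0.704, 0.71, 0.022]
ft_force: [0.2, 0.1, 0.0]
grip_width: 0.085
```

Run:
```python
from h import *
plan((.5746,-.2105,.081),-1.629,1,1,.03)
```

```text
t 3.65 pos [ 0.5779 -0.2111  0.0882] yaw -1.6287 dyaw -0.0 d [-0.0033  0.0006 -0.0072] tooly [-0.004 -0.008 -1.   ] F [0.2 0.1 0. ] w 0.08495435289013896
[{"grip":1,"linear":[0.016,0.036,-0.002],"twist":0},{"grip":1,"linear":[0,0,0],"twist":0},{"grip":1,"linear":[0,0,0],"twist":0},{"grip":1,"linear":[0,0,0],"twist":0},{"grip":1,"linear":[0,0,0],"twist":0}]
```

>>> {"method": "move_arm", "body": {"increments": [{"grip": 0, "linear": [0.016, 0.04, -0.002], "twist": 0}, {"grip": 0.6, "linear": [0, 0, 0], "twist": 0}, {"grip": 0.7, "linear": [0, 0, 0], "twist": 0}, {"grip": 0.75, "linear": [0, 0, 0], "twist": 0}, {"grip": 0.75, "linear": [0, 0, 0], "twist": 0}]}}

```text
clock: 4.15
eef_pos: [0.5754, -0.2108, 0.0814]
tool_rot: [-0.02, -0.703, 0.71, 0.021]
ft_force: [0.3, -0.2, -0.2]
grip_width: 0.0284
```

Run:
```python
from h import *
plan((.5746,-.2105,.081),-1.629,1,1,.03)
```

```text
t 4.15 pos [ 0.5754 -0.2108  0.0814] yaw -1.6286 dyaw -0.0 d [-0.0008  0.0003 -0.0004] tooly [-0.001 -0.009 -1.   ] F [ 0.3 -0.2 -0.2] w 0.028395099283752893
[{"grip":1,"linear":[0.004,0.002,-0.001],"twist":0},{"grip":1,"linear":[0,0,0],"twist":0},{"grip":1,"linear":[0,0,0],"twist":0},{"grip":1,"linear":[0,0,0],"twist":0},{"grip":1,"linear":[0,0,0],"twist":0}]
```

>>> {"method": "move_arm", "body": {"increments": [{"grip": 1, "linear": [0.004, 0, -0.001], "twist": 0}, {"grip": 1, "linear": [0, 0, 0], "twist": 0}, {"grip": 1, "linear": [0, 0, 0], "twist": 0}, {"grip": 1, "linear": [0, -0.015, 0], "twist": 0}, {"grip": 1, "linear": [0, -0.015, 0], "twist": 0}]}}

```text
clock: 4.65
eef_pos: [0.5741, -0.2103, 0.0871]
tool_rot: [-0.02, -0.704, 0.71, 0.021]
ft_force: [-0.6, 0.1, -1.6]
grip_width: 0.0154
```

Run:
```python
from h import *
plan((.5746,-.2105,.087),-1.629,1,1,.03)
```

```text
t 4.65 pos [ 0.5741 -0.2103  0.0871] yaw -1.6286 dyaw -0.0 d [ 0.0005 -0.0002 -0.0001] tooly [-0.003 -0.009 -1.   ] F [-0.6  0.1 -1.6] w 0.015371050092556715
[{"grip":1,"linear":[-0.003,0,0.001],"twist":0},{"grip":1,"linear":[0,0,0],"twist":0},{"grip":1,"linear":[0,0,0],"twist":0},{"grip":1,"linear":[0,0,0],"twist":0},{"grip":1,"linear":[0,0,0],"twist":0}]
```

>>> {"method": "move_arm", "body": {"increments": [{"grip": 1, "linear": [0.02, 0, 0], "twist": 0}, {"grip": 1, "linear": [0.02, 0, 0], "twist": 0}, {"grip": 1, "linear": [0.02, 0, 0], "twist": 0}, {"grip": 1, "linear": [0.02, 0, 0], "twist": 0}, {"grip": 1, "linear": [0, 0, 0], "twist": 0}]}}

```text
clock: 5.15
eef_pos: [0.5714, -0.2104, 0.0899]
tool_rot: [-0.029, -0.703, 0.71, 0.01]
ft_force: [0.6, -0.1, -0.2]
grip_width: 0.015
```

Run:
```python
from h import *
plan((.558,-.2105,.087),-1.629,1,1,.03)
snap('scene','s1'); snap('side','d1')
a=cv2.imread('pics/s1.png')[225:290,160:240]; b=cv2.imread('pics/d1.png')[150:215,245:325]
cv2.imwrite('pics/c2.png',np.hstack([cv2.resize(a,(400,325),interpolation=2),cv2.resize(b,(400,325),interpolation=2)]))
```

```text
t 5.15 pos [ 0.5714 -0.2104  0.0899] yaw -1.6265 dyaw -0.003 d [-0.0134 -0.0001 -0.0029] tooly [ 0.027 -0.011 -1.   ] F [ 0.6 -0.1 -0.2] w 0.015047727531086144
[{"grip":1,"linear":[0.067,0.013,0.004],"twist":0.001},{"grip":1,"linear":[0,0,0],"twist":0},{"grip":1,"linear":[0,0,0],"twist":0},{"grip":1,"linear":[0,0,0],"twist":0},{"grip":1,"linear":[0,0,0],"twist":0}]
```

View pics/c2.png

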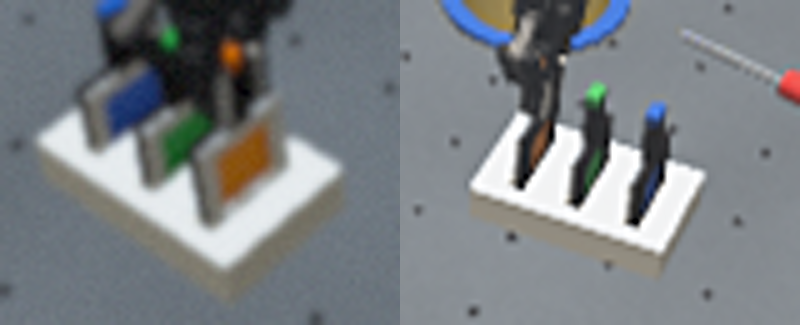

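The pads hold firmly. Instead the tool itself is tilting as it drags (tool y went from −0.003 to +0.027), which is the direction I need, and each row keeps the tilt because it starts from the measured pose. I'll push harder and watch the height.

>>> {"method": "move_arm", "body": {"increments": [{"grip": 1, "linear": [0.05, 0.01, 0], "twist": 0}, {"grip": 1, "linear": [0.05, 0.005, 0], "twist": 0}, {"grip": 1, "linear": [0.05, 0.005, 0], "twist": 0}, {"grip": 1, "linear": [0.05, 0.005, 0], "twist": 0}, {"grip": 1, "linear": [0.05, 0.005, 0], "twist": 0}]}}

```text
clock: 5.75
eef_pos: [0.539, -0.2093, 0.0892]
tool_rot: [-0.042, -0.702, 0.711, -0.005]
ft_force: [7.1, -1.2, -1.7]
grip_width: 0.0151
```

Run:
```python
from h import *
plan((.558,-.2105,.087),-1.629,1,1,.03)
```

```text
t 5.75 pos [ 0.539  -0.2093  0.0892] yaw -1.6232 dyaw -0.006 d [ 0.019  -0.0012 -0.0022] tooly [ 0.067 -0.014 -0.998] F [ 7.1 -1.2 -1.7] w 0.015133871730637967
[{"grip":1,"linear":[-0.094,0.017,0.001],"twist":0.003},{"grip":1,"linear":[0,0,0],"twist":-0},{"grip":1,"linear":[0,0,0],"twist":-0},{"grip":1,"linear":[0,0,0],"twist":-0},{"grip":1,"linear":[0,0,0],"twist":-0}]
```

Run:
```python
from h import *
snap('scene','s2'); snap('side','d2')
a=cv2.imread('pics/s2.png')[225:290,160:240]; b=cv2.imread('pics/d2.png')[150:215,245:325]
cv2.imwrite('pics/c3.png',np.hstack([cv2.resize(a,(400,325),interpolation=2),cv2.resize(b,(400,325),interpolation=2)]))
```

```text
(no output)
```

View pics/c3.png

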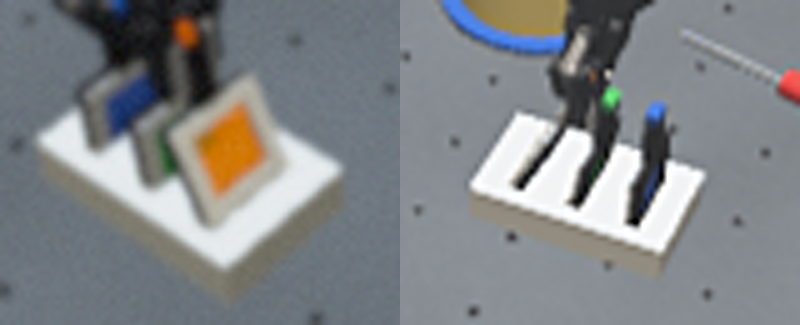

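Scene crop: the amber filter now leans back strongly (frame corners (170,125), (250,72), (285,160), (210,222)). The green stem top has shifted a little in its slot play, so I overshot. Measuring the lean.

```bash
cat >> h.py <<'E'
def fplane(f,poly,shr=.85):
    im,P=cloud(f); q=np.array(poly,float); c=q.mean(0); m=np.zeros((384,512),np.uint8)
    cv2.fillPoly(m,[(c+(q-c)*shr).round().astype(int)],1); p=P[m>0]; p=p[~np.isnan(p[:,0])]
    for _ in range(4):
        c=p.mean(0); n=np.linalg.svd(p-c)[2][2]; r=(p-c)@n; p=p[abs(r)<2*r.std()+5e-4]
    n*=np.sign(n@(np.load(f'pics/{f}.npz')['T'][:3,3]-c)); return c,n,r.std(),len(p)
E
python3 - <<'E'
from h import *
q=np.array([(170,125),(250,72),(285,160),(210,222)])/5+[160,225]
c,n,e,k=fplane('s2',q); print(c,n,e,k,'tilt',np.arcsin(n[2]),'yaw',np.arctan2(n[1],n[0]))
q=np.array([(195,150),(275,105),(288,165),(210,222)])/5+[160,225]
c,n,e,k=fplane('s1',q); print(c,n,e,k,'tilt',np.arcsin(n[2]),'yaw',np.arctan2(n[1],n[0]))
E
```

```text
[ 0.56558356 -0.2097218   0.05512023] [ 0.92253556 -0.03756606  0.38407934] 0.0019331372973534998 273 tilt 0.3942104748966527 yaw -0.04069796182430177
[ 0.57486286 -0.21212433  0.05009828] [ 0.99939163 -0.02605281  0.02318662] 0.0016598208728514743 195 tilt 0.02318870162862018 yaw -0.02606277103765132
```

>>> {"method": "move_arm", "body": {"increments": [{"grip": 1, "linear": [-0.03, 0, 0], "twist": 0}, {"grip": 1, "linear": [-0.03, 0, 0], "twist": 0}, {"grip": 1, "linear": [-0.03, 0, 0], "twist": 0}, {"grip": 1, "linear": [0, 0, 0], "twist": 0}, {"grip": 1, "linear": [0, 0, 0], "twist": 0}]}}

```text
clock: 6.35
eef_pos: [0.5429, -0.2093, 0.0885]
tool_rot: [-0.033, -0.703, 0.711, 0.007]
ft_force: [1.4, -0.0, 1.0]
grip_width: 0.015
```

Run:
```python
from h import *
plan((.558,-.2105,.087),-1.629,1,1,.03)
snap('scene','s3')
q=np.array([(182,137),(262,85),(285,160),(210,222)])/5+[160,225]
c,n,e,k=fplane('s3',q,.75); print(c,n,e,k,'tilt',np.arcsin(n[2]),'yaw',np.arctan2(n[1],n[0]))
```

```text
t 6.35 pos [ 0.5429 -0.2093  0.0885] yaw -1.6265 dyaw -0.003 d [ 0.0151 -0.0012 -0.0015] tooly [ 0.036 -0.013 -0.999] F [ 1.4 -0.   1. ] w 0.01504576325237166
[{"grip":1,"linear":[-0.076,0.01,0.002],"twist":0.001},{"grip":1,"linear":[0,0,0],"twist":0},{"grip":1,"linear":[0,0,0],"twist":0},{"grip":1,"linear":[0,0,0],"twist":0},{"grip":1,"linear":[0,0,0],"twist":0}]
[ 0.56740137 -0.2090525   0.05122091] [ 0.92937452 -0.03931205  0.36703892] 0.0016630459646515944 184 tilt 0.37582376484856594 yaw -0.04227427429496444
```

>>> {"method": "move_arm", "body": {"increments": [{"grip": 1, "linear": [-0.05, 0, 0], "twist": 0}, {"grip": 1, "linear": [-0.05, 0, 0], "twist": 0}, {"grip": 1, "linear": [-0.05, 0, 0], "twist": 0}, {"grip": 1, "linear": [0, 0, 0], "twist": 0}, {"grip": 1, "linear": [0, 0, 0], "twist": 0}]}}

```text
clock: 6.9
eef_pos: [0.5626, -0.21, 0.0866]
tool_rot: [-0.024, -0.703, 0.711, 0.016]
ft_force: [-0.2, 1.3, -0.6]
grip_width: 0.015
```

Run:
```python
from h import *
plan((.558,-.2105,.087),-1.629,1,1,.03)
snap('scene','s4')
q=np.array([(188,143),(268,93),(285,160),(210,222)])/5+[160,225]
c,n,e,k=fplane('s4',q,.75); print(c,n,e,k,'tilt',np.arcsin(n[2]),'yaw',np.arctan2(n[1],n[0]))
```

```text
t 6.9 pos [ 0.5626 -0.21    0.0866] yaw -1.6285 dyaw -0.001 d [-0.0046 -0.0005  0.0004] tooly [ 0.011 -0.011 -1.   ] F [-0.2  1.3 -0.6] w 0.01500123616718787
[{"grip":1,"linear":[0.023,-0.002,0.004],"twist":0},{"grip":1,"linear":[0,0,0],"twist":0},{"grip":1,"linear":[0,0,0],"twist":0},{"grip":1,"linear":[0,0,0],"twist":0},{"grip":1,"linear":[0,0,0],"twist":0}]
[ 0.57231078 -0.21161234  0.05353513] [ 0.99639019 -0.02356885  0.08155425] 0.0013601337077873423 172 tilt 0.08164492436124093 yaw -0.02364982659582121
```

>>> {"method": "move_arm", "body": {"increments": [{"grip": 1, "linear": [0.05, 0, 0], "twist": 0}, {"grip": 1, "linear": [0.05, 0, 0], "twist": 0}, {"grip": 1, "linear": [0, 0, 0], "twist": 0}, {"grip": 1, "linear": [0, 0, 0], "twist": 0}, {"grip": 1, "linear": [0, 0, 0], "twist": 0}]}}

```text
clock: 7.45
eef_pos: [0.5498, -0.2095, 0.0885]
tool_rot: [-0.03, -0.702, 0.711, 0.009]
ft_force: [0.7, -0.9, -0.9]
grip_width: 0.0148
```

Run:
```python
from h import *
plan((.558,-.2105,.087),-1.629,1,1,.03)
snap('scene','s5')
for s in (.6,.75,.85):
    q=np.array([(185,140),(265,90),(285,160),(210,222)])/5+[160,225]
    c,n,e,k=fplane('s5',q,s); print(c,n,e,k,'tilt',np.arcsin(n[2]),'yaw',np.arctan2(n[1],n[0]))
```

```text
t 7.45 pos [ 0.5498 -0.2095  0.0885] yaw -1.6271 dyaw -0.002 d [ 0.0082 -0.001  -0.0015] tooly [ 0.029 -0.013 -0.999] F [ 0.7 -0.9 -0.9] w 0.014792520713928654
[{"grip":1,"linear":[-0.041,0.009,0.003],"twist":0.001},{"grip":1,"linear":[0,0,0],"twist":-0},{"grip":1,"linear":[0,0,0],"twist":-0},{"grip":1,"linear":[0,0,0],"twist":-0},{"grip":1,"linear":[0,0,0],"twist":-0}]
[ 0.56856625 -0.20856326  0.05038631] [ 0.96659706 -0.0631262   0.24840531] 0.001394515558181933 118 tilt 0.2510336195823118 yaw -0.06521505245832561
[ 0.56952887 -0.20786079  0.04978711] [ 0.95859933 -0.07211457  0.27547563] 0.0017403586746592913 187 tilt 0.2790844411018864 yaw -0.07508766756566196
[ 0.56956722 -0.20774609  0.05094144] [ 0.96175915 -0.06191397  0.26680703] 0.0018232327273432411 224 tilt 0.2700784334797156 yaw -0.06428704829617354
```

Lean is about 0.26 against roughly 0.19 wanted, already within tolerance. Lifting out, then re-measuring in the air.

Run:
```python
from h import *
plan((.5515,-.2095,.24),-1.629,1,1,.032)
```

```text
t 7.5 pos [ 0.5499 -0.2095  0.0885] yaw -1.6271 dyaw -0.002 d [ 0.0016 -0.      0.1515] tooly [ 0.029 -0.013 -0.999] F [-1.5 -0.7 -0.6] w 0.015178388152670728
[{"grip":1,"linear":[-0.007,-0.16,0.002],"twist":0.001},{"grip":1,"linear":[-0.006,-0.16,0.002],"twist":-0},{"grip":1,"linear":[-0.007,-0.16,0.002],"twist":-0},{"grip":1,"linear":[-0.006,-0.16,0.001],"twist":-0},{"grip":1,"linear":[-0.005,-0.117,0.001],"twist":-0}]
```

>>> {"method": "move_arm", "body": {"increments": [{"grip": 1, "linear": [-0.006, -0.06, 0.002], "twist": 0}, {"grip": 1, "linear": [-0.006, -0.16, 0.002], "twist": 0}, {"grip": 1, "linear": [-0.006, -0.16, 0.002], "twist": 0}, {"grip": 1, "linear": [-0.006, -0.16, 0.001], "twist": 0}, {"grip": 1, "linear": [-0.005, -0.16, 0.001], "twist": 0}]}}

```text
clock: 8.0
eef_pos: [0.5474, -0.2083, 0.2294]
tool_rot: [-0.025, -0.704, 0.71, 0.015]
ft_force: [0.2, -0.4, -1.4]
grip_width: 0.0149
```

Run:
```python
from h import *
plan((.545,.03,.24),.063,1,5,.03,.1)
snap('scene','s6'); snap('side','d6')
a=cv2.imread('pics/s6.png')[165:290,150:270]; b=cv2.imread('pics/d6.png')[110:235,225:345]
cv2.imwrite('pics/c6.png',np.hstack([cv2.resize(a,(400,416),interpolation=2),cv2.resize(b,(400,416),interpolation=2)]))
```

```text
t 8.0 pos [ 0.5474 -0.2083  0.2294] yaw -1.6271 dyaw 1.69 d [-0.0024  0.2383  0.0106] tooly [ 0.015 -0.008 -1.   ] F [ 0.2 -0.4 -1.4] w 0.014940520662038338
[{"grip":1,"linear":[0.01,-0.008,-0.149],"twist":-0.05},{"grip":1,"linear":[-0.005,-0.008,-0.15],"twist":-0.05},{"grip":1,"linear":[-0.02,-0.008,-0.148],"twist":-0.05},{"grip":1,"linear":[-0.035,-0.008,-0.146],"twist":-0.05},{"grip":1,"linear":[-0.049,-0.008,-0.141],"twist":-0.05}]
[{"grip":1,"linear":[-0.063,-0.008,-0.136],"twist":-0.05},{"grip":1,"linear":[-0.077,-0.008,-0.129],"twist":-0.05},{"grip":1,"linear":[-0.085,-0.007,-0.115],"twist":-0.05},{"grip":1,"linear":[0,0,0],"twist":-0.05},{"grip":1,"linear":[0,0,0],"twist":-0.05}]
[{"grip":1,"linear":[0,0,0],"twist":-0.05},{"grip":1,"linear":[0,0,0],"twist":-0.05},{"grip":1,"linear":[0,0,0],"twist":-0.05},{"grip":1,"linear":[0,0,0],"twist":-0.05},{"grip":1,"linear":[0,0,0],"twist":-0.05}]
[{"grip":1,"linear":[0,0,0],"twist":-0.05},{"grip":1,"linear":[0,0,0],"twist":-0.045},{"grip":1,"linear":[0,0,0],"twist":-0},{"grip":1,"linear":[0,0,0],"twist":-0},{"grip":1,"linear":[0,0,0],"twist":-0}]
[{"grip":1,"linear":[0,0,0],"twist":-0},{"grip":1,"linear":[0,0,0],"twist":-0},{"grip":1,"linear":[0,0,0],"twist":-0},{"grip":1,"linear":[0,0,0],"twist":-0},{"grip":1,"linear":[0,0,0],"twist":-0}]
```

View pics/c6.png

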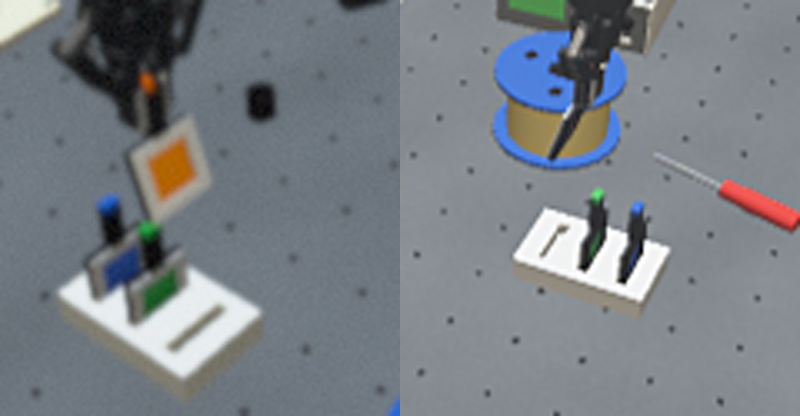

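Lifted clear, with the other filters standing in place. Scene crop frame corners are (130,152), (197,118), (212,188), (148,222). Fitting its plane relative to the tool.

Run:
```python
from h import *
q=np.array([(130,152),(197,118),(212,188),(148,222)])*.3+[150,165]
for s in(.7,.85):
    c,n,e,k=fplane('s6',q,s); print(c,n,e,k,'tilt',np.arcsin(n[2]),'yaw',np.arctan2(n[1],n[0]))
im,P=cloud('s6'); hsv=cv2.cvtColor(im,cv2.COLOR_BGR2HSV)
m=(hsv[...,0]>=8)&(hsv[...,0]<=20)&(hsv[...,1]>150)&(P[...,2]>.1)&(P[...,1]<-.1)&(P[...,0]>.45)&(P[...,0]<.65)
g=P[m&(P[...,2]<.22)]; print('glass',len(g),g.mean(0),np.median(g,0)); T=tool(); print('in tool',T[:3,:3].T@(np.median(g,0)-T[:3,3]), 'n tool',T[:3,:3].T@n)
```

```text
[ 0.56734686 -0.20752751  0.18781705] [ 0.95005891 -0.06171688  0.30590702] 0.0017209793440914943 245 tilt 0.31089096947616507 yaw -0.06486995938780278
[ 0.56734575 -0.20928011  0.18949923] [ 0.95694569 -0.04674584  0.28647821] 0.0018864871540883355 354 tilt 0.2905489518988512 yaw -0.04881020052020953
glass 136 [ 0.56584804 -0.20804782  0.18996637] [ 0.56615266 -0.20775006  0.19022293]
in tool [-0.01439889  0.04439178 -0.00306723] n tool [-0.96518843 -0.26152247 -0.00415846]
```

>>> {"method": "move_arm", "body": {"increments": [{"grip": 1, "linear": [0.01, -0.008, -0.149], "twist": -0.05}, {"grip": 1, "linear": [-0.005, -0.008, -0.15], "twist": -0.05}, {"grip": 1, "linear": [-0.02, -0.008, -0.148], "twist": -0.05}, {"grip": 1, "linear": [-0.035, -0.008, -0.146], "twist": -0.05}, {"grip": 1, "linear": [-0.049, -0.008, -0.141], "twist": -0.05}]}}

```text
clock: 8.6
eef_pos: [0.5472, -0.0597, 0.2413]
tool_rot: [0.152, -0.682, 0.696, -0.167]
ft_force: [0.4, 0.6, -0.8]
grip_width: 0.0153
```

>>> {"method": "move_arm", "body": {"increments": [{"grip": 1, "linear": [-0.06, -0.008, -0.12], "twist": -0.05}, {"grip": 1, "linear": [-0.06, -0.008, -0.1], "twist": -0.05}, {"grip": 1, "linear": [0, 0, 0], "twist": -0.05}, {"grip": 1, "linear": [0, 0, 0], "twist": -0.05}, {"grip": 1, "linear": [0, 0, 0], "twist": -0.05}]}}

```text
clock: 9.1
eef_pos: [0.544, -0.0024, 0.2429]
tool_rot: [0.33, -0.616, 0.631, -0.338]
ft_force: [0.2, 1.0, -1.3]
grip_width: 0.015
```

Run:
```python
from h import *
plan((.545,.03,.24),.063,1,2,.03,.12)
```

```text
t 9.1 pos [ 0.544  -0.0024  0.2429] yaw -0.5873 dyaw 0.65 d [ 0.001   0.0324 -0.0029] tooly [ 0.02  -0.014 -1.   ] F [ 0.2  1.  -1.3] w 0.014974263774711798
[{"grip":1,"linear":[-0.127,0.011,-0.079],"twist":-0.06},{"grip":1,"linear":[-0.011,0.001,-0.005],"twist":-0.06},{"grip":1,"linear":[0,0,0],"twist":-0.06},{"grip":1,"linear":[0,0,0],"twist":-0.06},{"grip":1,"linear":[-0.001,0,0],"twist":-0.06}]
[{"grip":1,"linear":[0,0,0],"twist":-0.025},{"grip":1,"linear":[0,0,0],"twist":-0},{"grip":1,"linear":[0,0,0],"twist":-0},{"grip":1,"linear":[0,0,0],"twist":-0},{"grip":1,"linear":[0,0,0],"twist":-0}]
```

>>> {"method": "move_arm", "body": {"increments": [{"grip": 1, "linear": [-0.12, 0.011, -0.08], "twist": -0.06}, {"grip": 1, "linear": [-0.011, 0, -0.005], "twist": -0.06}, {"grip": 1, "linear": [0, 0, 0], "twist": -0.06}, {"grip": 1, "linear": [0, 0, 0], "twist": -0.06}, {"grip": 1, "linear": [0, 0, 0], "twist": -0.06}]}}

```text
clock: 9.6
eef_pos: [0.5416, 0.0302, 0.2385]
tool_rot: [0.51, -0.483, 0.497, -0.509]
ft_force: [-1.6, 0.0, 0.7]
grip_width: 0.0148
```

>>> {"method": "move_arm", "body": {"increments": [{"grip": 1, "linear": [0, 0, 0], "twist": -0.025}, {"grip": 1, "linear": [0, 0, 0], "twist": 0}, {"grip": 1, "linear": [0, 0, 0], "twist": 0}, {"grip": 1, "linear": [0, 0, 0], "twist": 0}, {"grip": 1, "linear": [0, 0, 0], "twist": 0}]}}

```text
clock: 10.1
eef_pos: [0.54, 0.03, 0.2375]
tool_rot: [0.524, -0.471, 0.483, -0.52]
ft_force: [-0.1, -0.1, -0.8]
grip_width: 0.0153
```

Run:
```python
from h import *
plan((.545,.03,.24),.063,1,1,.03,.12)
snap('side','d7')
K,T=camT('side'); p=np.linalg.inv(T)@[.545,.045,.19,1]; uv=(K@p[:3])[:2]/p[2]; print(uv)
u,v=(int(a) for a in uv); u0,v0=max(u-60,0),max(v-55,0); print(u0,v0)
b=cv2.imread('pics/d7.png')[v0:v0+110,u0:u0+120]; cv2.imwrite('pics/c7.png',cv2.resize(b,None,fx=5,fy=5,interpolation=2))
```

```text
t 10.1 pos [0.54   0.03   0.2375] yaw 0.0899 dyaw -0.027 d [0.005  0.     0.0025] tooly [ 0.009 -0.016 -1.   ] F [-0.1 -0.1 -0.8] w 0.015255775801846404
[{"grip":1,"linear":[0.002,-0.012,0.025],"twist":0.013},{"grip":1,"linear":[0,0,0],"twist":0},{"grip":1,"linear":[0,0,0],"twist":0},{"grip":1,"linear":[0,0,0],"twist":0},{"grip":1,"linear":[0,0,0],"twist":0}]
[253.61031738 199.75111452]
193 144
```

View pics/c7.png

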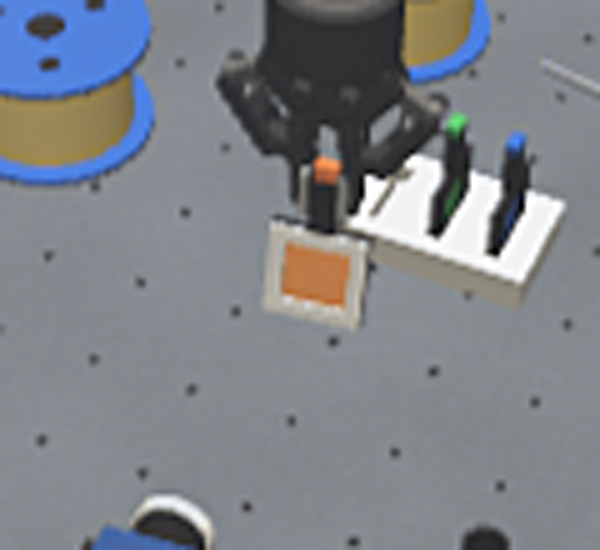

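Side crop: silver face towards the camera, stem up, frame corners (275,220), (370,238), (358,328), (264,308). Computing the pose by plane fit and PnP, then the offset to the view spot.

```bash
cat > m.py <<'E'
from h import *
import sys
# view frame estimate
xv=np.array([-.062*.982,.98,.19]); xv/=np.linalg.norm(xv); yv=np.cross([0,0,1],xv); yv/=np.linalg.norm(yv); zv=np.cross(xv,yv); V=np.c_[xv,yv,zv]
lens=np.array([.533,.262,.216]); spot=lens-.12*xv
def pose(f,corners):
    z=np.load(f'pics/{f}.npz'); K,T=z['K'],z['T']; q=np.array(corners,float)
    c,n,e,k=fplane(f,q,.8); print('plane tilt',np.arcsin(n[2]).round(3),'yaw',np.arctan2(n[1],n[0]).round(3),'centre',c.round(4),e.round(4),k)
    # order TL,TR,BR,BL in image, seen from silver side: image right = filter +y? (x to viewer, z up -> y to right)
    o=np.array([(5,-30,30),(5,30,30),(5,30,-30),(5,-30,-30)])/1000
    for r,t,err in zip(*[x for x in cv2.solvePnPGeneric(o,q,K,None,flags=cv2.SOLVEPNP_IPPE)[1:4]]):
        Rw=T[:3,:3]@cv2.Rodrigues(r)[0]; p=T[:3,:3]@t.ravel()+T[:3,3]
        print('pnp c',p.round(4),'tilt',np.arcsin(Rw[2,0]).round(3),'yaw',np.arctan2(Rw[1,0],Rw[0,0]).round(3),'roll',np.arcsin(Rw[2,1]).round(3),err)
    d=T[:3,:3]@[*((q.mean(0)-K[:2,2])/[K[0,0],K[1,1]]),1]; g=T[:3,3]+d*((c-T[:3,3])@n)/(d@n)-.005*n
    print('glass c',g.round(4),'spot',spot.round(4),'in view frame',(V.T@(g-spot)).round(4),'ang',np.arccos(n@xv).round(3),'world d',(spot-g).round(4)); Tt=tool(); print('in tool',(Tt[:3,:3].T@(g-Tt[:3,3])).round(4))
    return g
E
python3 - <<'E'
from m import *
pose('d7',np.array([(275,220),(370,238),(358,328),(264,308)])/5+[193-.4,144-.4])
E
```

```text
plane tilt 0.228 yaw 1.634 centre [0.5368 0.0476 0.2011] 0.0021 231
pnp c [0.5473 0.0157 0.1699] tilt 0.397 yaw 1.685 roll 0.002 [0.0660966]
pnp c [0.5481 0.0186 0.1679] tilt 1.132 yaw 2.435 roll -0.23 [0.13137818]
glass c [0.5371 0.0426 0.2006] spot [0.5403 0.1444 0.1932] in view frame [-0.0982  0.0095  0.0265] ang 0.037 world d [ 0.0032  0.1018 -0.0074]
in tool [-0.0134  0.0367 -0.0021]
```

Glass is 98 mm short of the spot along the axis, and the angle to the lens axis is about 0.04 rad. Now moving in towards the view spot.

Run:
```python
from h import *
plan((.5435,.132,.2305),.09,1,1,.025,.12)
```

```text
t 10.15 pos [0.5401 0.03   0.2375] yaw 0.09 dyaw 0.0 d [ 0.0034  0.102  -0.007 ] tooly [ 0.009 -0.016 -1.   ] F [-0.7  0.5 -1.1] w 0.01485488281328452
[{"grip":1,"linear":[-0.124,0.007,0.015],"twist":-0},{"grip":1,"linear":[-0.124,0.007,0.015],"twist":-0},{"grip":1,"linear":[-0.124,0.006,0.016],"twist":-0},{"grip":1,"linear":[-0.124,0.007,0.015],"twist":-0},{"grip":1,"linear":[-0.011,0,0.002],"twist":-0}]
```

>>> {"method": "move_arm", "body": {"increments": [{"grip": 1, "linear": [-0.1, 0.007, 0.013], "twist": 0}, {"grip": 1, "linear": [-0.1, 0.007, 0.013], "twist": 0}, {"grip": 1, "linear": [-0.1, 0.006, 0.013], "twist": 0}, {"grip": 1, "linear": [-0.1, 0.007, 0.013], "twist": 0}, {"grip": 1, "linear": [-0.05, 0, 0.007], "twist": 0}]}}

```text
clock: 10.65
eef_pos: [0.5444, 0.1214, 0.2308]
tool_rot: [0.522, -0.472, 0.485, -0.519]
ft_force: [0.0, -1.0, -0.5]
grip_width: 0.0149
```

Run:
```python
from h import *
plan((.5435,.132,.2305),.09,1,1,.025,.12)
```

```text
t 10.65 pos [0.5444 0.1214 0.2308] yaw 0.0836 dyaw 0.006 d [-0.0009  0.0106 -0.0003] tooly [ 0.01  -0.016 -1.   ] F [ 0.  -1.  -0.5] w 0.014925193363035966
[{"grip":1,"linear":[-0.053,0,0],"twist":-0.003},{"grip":1,"linear":[0,0,0],"twist":-0},{"grip":1,"linear":[0,0,0],"twist":-0},{"grip":1,"linear":[0,0,0],"twist":-0},{"grip":1,"linear":[0,0,0],"twist":-0}]
```

>>> {"method": "move_arm", "body": {"increments": [{"grip": 1, "linear": [-0.03, 0, 0], "twist": -0.003}, {"grip": 1, "linear": [-0.015, 0, 0], "twist": 0}, {"grip": 1, "linear": [0, 0, 0], "twist": 0}, {"grip": 1, "linear": [0, 0, 0], "twist": 0}, {"grip": 1, "linear": [0, 0, 0], "twist": 0}]}}

```text
clock: 11.15
eef_pos: [0.5437, 0.1301, 0.2308]
tool_rot: [0.524, -0.47, 0.484, -0.52]
ft_force: [-0.2, -0.2, -0.5]
grip_width: 0.0151
```

Run:
```python
from h import *
plan((.5435,.132,.2305),.09,1,1,.025,.12)
snap('side','d8'); snap('scene','s8')
K,T=camT('side'); p=np.linalg.inv(T)@[.54,.145,.2,1]; uv=(K@p[:3])[:2]/p[2]
u,v=(int(a) for a in uv); u0,v0=max(u-70,0),max(v-50,0); print(u0,v0)
b=cv2.imread('pics/d8.png')[v0:v0+110,u0:u0+120]; 
K,T=camT('scene'); p=np.linalg.inv(T)@[.54,.18,.2,1]; uv=(K@p[:3])[:2]/p[2]
u,v=(int(a) for a in uv); u0,v0=max(u-45,0),max(v-50,0); print(u0,v0)
a=cv2.imread('pics/s8.png')[v0:v0+110,u0:u0+80]
cv2.imwrite('pics/c8.png',np.hstack([cv2.resize(x,None,fx=4,fy=4,interpolation=2) for x in(b,a)]))
```

```text
t 11.15 pos [0.5437 0.1301 0.2308] yaw 0.0897 dyaw 0.0 d [-0.0002  0.0019 -0.0003] tooly [ 0.01  -0.018 -1.   ] F [-0.2 -0.2 -0.5] w 0.015146766278751287
[{"grip":1,"linear":[-0.01,0.001,0],"twist":-0},{"grip":1,"linear":[0,0,0],"twist":-0},{"grip":1,"linear":[0,0,0],"twist":-0},{"grip":1,"linear":[0,0,0],"twist":-0},{"grip":1,"linear":[0,0,0],"twist":-0}]
172 171
232 95
```

View pics/c8.png

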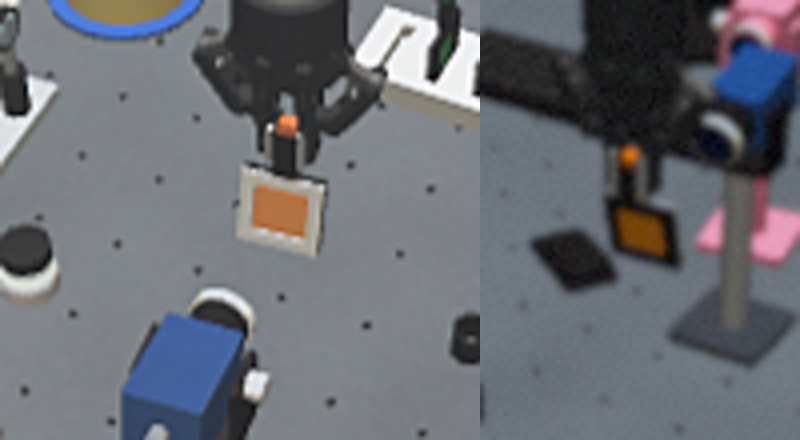

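Side crop: silver face towards the lens, corners (242,163), (327,180), (318,255), (235,238). Scene crop: black back seen at about (645,232), lens ring centre about (718,135). Cross-checking with both cameras.

Run:
```python
from m import *
pose('d8',np.array([(242,163),(327,180),(318,255),(235,238)])/4+[172-.4,171-.4])
q=np.array([(130,197),(195,212),(200,268),(135,245)])/4+[232,95]
c,n,e,k=fplane('s8',q,.8); print('scene back',c,n,e,k,'tilt',np.arcsin(-n[2]),'yaw',np.arctan2(-n[1],-n[0]))
im,P=cloud('s8'); hsv=cv2.cvtColor(im,cv2.COLOR_BGR2HSV)
m=(hsv[...,0]>=8)&(hsv[...,0]<=22)&(hsv[...,1]>150)&(P[...,2]<.22)&(P[...,2]>.15)&(abs(P[...,1]-.145)<.04)&(abs(P[...,0]-.54)<.05)
g=P[m]; print('scene glass',len(g),np.median(g,0)); gm=g.mean(0)+.002*xv
u,v=int(232+235/4),int(95+135/4); L=np.nanmedian(P[v-2:v+3,u-2:u+3].reshape(-1,3),0); print('scene lens',L,'in view frame of scene spot',V.T@(np.median(g,0)-(L-.12*xv)))
```

```text
plane tilt 0.203 yaw 1.641 centre [0.541  0.1477 0.1958] 0.002 273
pnp c [0.5363 0.156  0.2099] tilt 0.344 yaw 1.709 roll -0.007 [0.00869181]
pnp c [0.5369 0.16   0.2077] tilt 1.251 yaw 2.83 roll -0.256 [0.20390683]
glass c [0.5412 0.1428 0.1948] spot [0.5403 0.1444 0.1932] in view frame [-0.0013 -0.0008  0.0019] ang 0.014 world d [-0.0009  0.0016 -0.0016]
in tool [-0.0135  0.0357 -0.0016]
scene back [0.54570179 0.14461795 0.19105419] [ 0.02284033 -0.9677486  -0.25088039] 0.0017385679097925019 155 tilt 0.25358962002806074 yaw 1.5943934614876003
scene glass 130 [0.54138836 0.14507363 0.18991177]
scene lens [0.53427784 0.26095695 0.2253792 ] in view frame of scene spot [-7.24899903e-04  8.87354383e-05 -1.27645379e-02]
```

Run:
```python
from h import *
o=bot.get_obs(); print(np.abs(o['joint_vel']).max(),o['grip_width'],o['clock']); bot.job_done()
```

```text
0.004132469964342519 0.01506260596237481 11.25
the job is handed in; nothing more can be done
```

I took the amber filter out of the rack, moved it to the view spot and handed the job in at 11.25 s, with the filter still gripped and held still. The hand-in gives no verdict.

**Leaning the filter:** the moves can't tilt the tool, so I gripped the stem and dragged it against its slot until the filter leaned back. My first push overshot to about 0.39 rad. It probably nudged the green filter within its slot play, by a few mm at the stem top; I judged this from pictures and did not measure it. I then corrected the lean.

**Last checks:**
- **Side camera:** the glass centre is within about 2 mm of the view spot on every axis. The silver face is about 0.01 rad off square (limit 0.21). Stem is up and there is practically no roll.
- **At hand-in:** the arm was at rest with the grip closed on the stem. The pictures showed the camera clear and the green and blue filters standing in the rack. I saw no movement of the other bystanders in the views I took, but did not measure them.

**Where checks disagreed:**
- **Scene camera, angle:** it read the tilt as 0.25 rad instead of 0.20, and the yaw about 0.04 rad off. That still puts the angle error under 0.1 rad.
- **Scene camera, height:** a rough lens reading put the glass about 13 mm low (limit 15 mm). I discounted it because the lens-ring depth readings from both cameras agreed with the lens height I used.
- **Corner-based pose fit (side picture):** it gave a tilt of 0.34 rad and a glass centre about 20 mm away from the depth reading. I did not use it, because it is unreliable for so small an image and disagreed with the depth fit.

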